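# Free the cam lock and load the cassette

## Robot

A 7-joint arm with a two-finger parallel gripper is mounted at the origin on the work surface; the furniture and walls round the work are solid. World frame = base frame: x ahead of the robot, y to its left, z up, the work surface at z = 0. Lengths are in m, angles in rad, forces in N, time in s.
With the tool pointing down it reaches from about 0.425 to 0.925 m from the base axis. Payload 6.8 kg.
Tool frame: the origin (TCP) lies on the centre line of the jaws, within the pads' length; the fingertips stand 25 mm ahead of it and the grasp point (between the pads) lies 6 mm ahead of it; z points along the fingers, x is the direction in which the jaws open and shut, and the axes are right-handed (so a half turn about z gives the same grasp; the last joint's range is limited). The gripper opens to 85 mm and grips with 20 to 120 N. Pads are 22 mm wide; open, the fingers measure 114 mm over their backs; the gripper's body (76 mm by 85 mm) begins 54 mm behind the grasp point. The pads swing forward as they close: fully open they stand 13 mm farther back than shut.
Start: joints at [1.023, 0.477, 0.022, 1.555, -0.011, 1.109, -0.083], TCP at [0.287, -0.611, 0.256] pointing down, gripper open.
Joint ranges: [-2.96, 2.96], [-0.34, 2.1], [-1.41, 1.46], [0.24, 2.44], [-1.37, 4.51], [0.17, 1.92], [-2.96, 2.96]. Speed limits (rad/s): [2.39, 2.39, 3.14, 3.14, 3.14, 3.14, 3.14].

## Interface

Orientations are given as a unit quaternion [x, y, z, w].
In Python, from rig import bot gives the robot as it stands.
- The arm moves only by the tool move_arm, never from a script. Its argument "increments" is a list that holds one entry, the list of rows, each a list of 6 numbers: the shift along the tool's x, y, z in mm, then the turn, a rotation vector about the tool's x, y, z in rad. In form: [[[tx, ty, tz, wx, wy, wz], ...]]. A call has 1 to 10 rows; each row is the pose to reach, as a shift and turn from the pose commanded when the call began, along the tool's axes at that moment; what a row does not reach only later rows make up. A row lasts 1/8 s, in which the tool goes at most 62.5 mm and 10.7 degrees, less where a joint would pass 70% of its speed; a pose out of reach is approached as far as the arm can. A call with a gripper value outside its range is refused whole. "claw" is the opening, from 0 (shut) to 1 (fully open), set as the call begins (left out, the last holds). The fingers move at their own pace and stop on an object; "grip_force" is the grip in N (left out, the last holds). Time passes only in rows, so rows that repeat a pose let the fingers close. It gives the time, the measured TCP pose, the force and the opening at its end, in the units of the state.
- bot.get_state(): the state, without advancing time (a new reading comes with each control period).
- bot.capture(name): name is "scene" or "top" or "wrist"; returns (picture, depth): 400x640x3 uint8, red, green, blue; 400x640 float32, m along the optical axis (not along the pixel's ray), 0 where there is no reading.
- bot.camera_info(name): a dict with "mtx" (3x3 intrinsics, pixels), "R" (3x3) and "t" (3): a world point X has camera coordinates R X + t. Camera axes: x right, y down, z forward; pixel columns grow to the right and rows downward; lengths in m; the calibration is good to about 2 mm. A picture is of the moment at which its call begins: read the wrist's pose just before it. camera_info takes no time and is no camera call; for the wrist camera it gives the pose at the moment of the call.
- bot.close_job(): hands the job in, once; it reports no verdict.
The state is a dict: "time_s": time; "joint_positions": joint angles; "joint_vel": joint speeds; "joint_efforts": joint torques, N m; "position": TCP position; "tcp_rot": TCP orientation; "force": force on the tool from outside, world axes, zero at the start; "ft_torque": the same for the moment, N m; "width": opening from 0.0 (shut) to 1.0 (fully open).
Only numpy, scipy, OpenCV 4.12 (cv2) and the standard library are available. Lean on these libraries where they do the work, as an engineer would, in place of code of your own. Each camera call takes 0.05 s, during which the arm holds its last target.

## Task

Load the test cassette into the reading fixture. First push the cam's lever round clockwise with your fingertips until the cam's low point faces the follower, the lever pointing straight forward, the way the slide travels; only then push the slide forward by its upright push plate until it is fully home and the cassette is seated under the window. All of it is pushing, with nothing gripped or lifted; leave the lever pointing forward and do not disturb the things standing around.

Things in the scene. Friction and masses are not known exactly. Their poses are not given: they have to be found in the camera images.
- fixture: Cassette loading fixture, bolted down: aluminium plate 155 x 162 x 10 mm bearing a slide, a cam and a bridge with a window. x = the way the slide is pushed (forward: away from the robot and to its left), y left, z up; origin on the bench under the slide's centre line. Plate: x -95 to 60, y -50 to 112 mm. Bridge at the front: x 13 to 55, y -44 to 44 mm, top 42 mm above the bench.
- push_plate (a point): Centre of the rear face of the grey upright push plate at the slide's rear end; push it along the fixture's +x. Plate 50 mm wide (y), 8 mm thick, from 26 to 64 mm above the bench; this point is 46 mm above the bench, at x = -85 mm plus the slide's travel, y = 0 in the fixture's frame. Behind it nothing is taller than the 10 mm base.
- slide (a joint): Travel of the follower slide along the fixture's +x (m): 0 back, 0.045 fully home (hard stop). Friction about 3 N, stays where left. Its side arm (to the left, top 26 mm above the bench) has a flat follower face that meets the cam disc: the travel ends at 0.045 with the cam within about 0.5 rad of low, at 0.025 with the high side there.
- cam (a joint): Turn of the eccentric cam (rad), growing clockwise seen from above. 0: lever and high side point back (fixture -x) at the follower, slide blocked; 1.57: lever points left (+y); 3.14: lever points straight forward (+x), low point faces the follower, slide free. Beyond, the cam rises again. Stops at 0 and 3.75. Friction 0.3 N m (5 N at the knob), stays where left.
- cam_axis (a point): Point on the cam's upright pivot axis, 34 mm above the bench, at x = -2.5, y = 72 mm in the fixture's frame. The cam disc is 44 mm across and set 11 mm off the axis: its rim is 33 mm from the axis on the high side, under the lever, and 11 mm on the low side, opposite.
- cam_knob (a point): Centre of the top of the black upright knob at the end of the cam's lever, 60 mm from the cam's axis, 70 mm above the bench. Knob round, 16 mm thick, from 42 to 70 mm above the bench; the lever below it is 12 mm wide, its top 33 mm above the bench. Push it sideways, round the axis.
- cassette: White plastic test cassette, 20 x 70 x 5 mm, lying loose and crosswise in the fixture's channel ahead of the slide, on the base plate (10 mm above the bench). Origin: centre of its underside, y along its length. The slide pushes it under the bridge to the end stop; seated, its origin is at x = 25 to 27 mm in the fixture's frame.
- sample_cup: Bystander, loose, to be left alone: closed sample cup with a ribbed screw lid, 62 mm across, 68 mm high. Origin at the centre of its underside.
- bottle: Bystander, loose, to be left alone: small dropper bottle, 34 mm across, 85 mm high. Origin at the centre of its underside.
- dish: Bystander, loose, to be left alone: clear flat petri dish, 91 mm across, 16 mm high. Origin at the centre of its underside.
- stamp: Bystander, loose, to be left alone: wooden-handled rubber stamp, 24 x 46 x 64 mm. Origin at the centre of its underside.
- forceps: Bystander, loose, to be left alone: steel forceps lying flat, 130 mm long, 18 mm wide, 8 mm high. Origin at the centre of its underside.

How it is judged:
On the way, in this order (a step that is already met when the one before it is completed fails the run):
1. the cam is at its low point, within 0.3 rad, the slide not yet pushed forward (value of joint cam between 2.84 and 3.44 rad and value of joint slide below 0.02 m), for 0.2 s.
2. the slide is pushed home, the cassette is seated under the window (value of joint cam between 2.84 and 3.44 rad and value of joint slide above 0.042 m and x of cassette in the frame of fixture above 0.0225 m and z of cassette in the frame of fixture below 0.014 m), for 0.2 s.
At the end, for the whole second after the job is handed in: the cam stands within 0.3 rad of its low point (2.84 to 3.44), the slide is within 3 mm of home, and the cassette lies flat and at rest at its seat (its origin more than 22.5 mm along x in the fixture's frame) (all of step 2 and linear speed of cassette below 0.01 m/s); the robot touches nothing.
It fails at once if the slide is pushed forward (past 20 mm) while the cam is not at its low point (value of joint slide above 0.02 m and not (value of joint cam between 2.84 and 3.44 rad)).
It fails at once if the cassette is lifted (z of cassette in the frame of fixture above 0.025 m).
It fails at once if a bystander is moved more than 20 mm (distance of any of sample_cup, bottle, dish, stamp, forceps from where it was at the start of the episode above 0.02 m).
It also fails if it takes over 48 s, if anything falls off the work surface, if the arm or the gripper's body presses on something with over 40 N, if the wrist force passes 120 N, or if a joint passes its speed limit or range.

## Working session

There is one attempt and no reset: what is moved stays moved. The work goes in short steps, Python scripts to look and compute and a tool call to move; the robot and the scene stay as the last step left them, time stands still between calls to the robot, and variables do not carry over. Pictures are saved under pics/ and viewed, and the job is handed in when it is done.

Besides the shell and the picture viewer there is one more tool, called after "Call:" in YAML: its name, and indented under it one key for each argument. move_arm: Moves the arm, as the interface text tells. Its arguments: {"type":"object","properties":{"increments":{"type":"array"},"claw":{"type":"number"},"grip_force":{"type":"number"}},"required":["increments"]}

```bash
mkdir -p pics; python3 - <<'E'
from rig import bot
import cv2,numpy as np
s=bot.get_state();print(s)
for n in("scene","top"):
    p,d=bot.capture(n);cv2.imwrite(f"pics/{n}0.png",p[:,:,::-1]);np.savez(f"{n}0.npz",p=p,d=d,**bot.camera_info(n))
    print(n,bot.camera_info(n))
E
```

```text
{'time_s': 0.0, 'joint_positions': array([ 1.02287326,  0.4777997 ,  0.02232797,  1.55646275, -0.01148349,
        1.10929324, -0.08309949]), 'joint_vel': array([-0.00145679,  0.00045773,  0.00016759, -0.00083679,  0.00043999,
       -0.0001312 , -0.00019135]), 'joint_efforts': array([ 2.36705628e-04, -5.96457732e+01,  1.60816815e+00, -2.81197572e+01,
        1.25607866e-02,  9.40316124e-03,  5.27952909e-05]), 'position': array([ 0.2871581 , -0.61026363,  0.25532095]), 'tcp_rot': array([ 8.44338263e-01, -5.35809720e-01, -8.11297519e-04, -4.28412436e-04]), 'force': array([ 0.4514732 ,  0.81483098, -0.13112614]), 'ft_torque': array([ 0.04022228, -0.00866356, -0.01643156]), 'width': 0.998626285791288}
scene {'mtx': array([[393.37479507,   0.        , 316.29092564],
       [  0.        , 393.37479507, 204.88655483],
       [  0.        ,   0.        ,   1.        ]]), 'R': array([[ 0.68005229, -0.73311471,  0.00846804],
       [-0.29538899, -0.28454344, -0.91201994],
       [ 0.67102476,  0.61771988, -0.41005843]]), 't': array([-0.34252852,  0.21332958,  0.5765823 ])}
top {'mtx': array([[514.85525909,   0.        , 322.74981293],
       [  0.        , 514.85525909, 195.1676854 ],
       [  0.        ,   0.        ,   1.        ]]), 'R': array([[-0.00840111, -0.99965819, -0.02475749],
       [-0.98490793,  0.01255233, -0.17262333],
       [ 0.17287509,  0.02293362, -0.98467672]]), 't': array([0.02962572, 0.4858257 , 0.97719408])}
```

View pics/scene0.png

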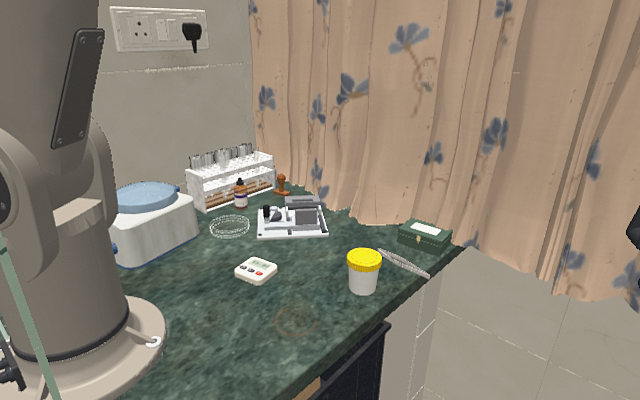

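View pics/top0.png

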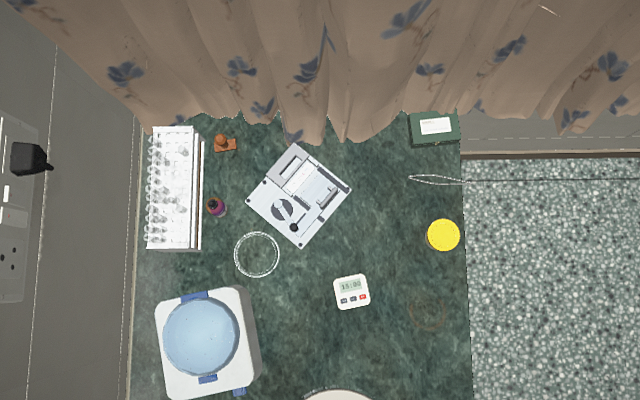

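The fixture is near (298,195) in the top view, with the knob near (294,227). I'll enlarge both views.

```bash
python3 - <<'E'
import cv2
a=cv2.imread("pics/top0.png")[130:260,190:370];cv2.imwrite("pics/topz.png",cv2.resize(a,None,fx=4.4,fy=4.4,interpolation=cv2.INTER_CUBIC))
a=cv2.imread("pics/scene0.png")[160:260,200:350];cv2.imwrite("pics/scenez.png",cv2.resize(a,None,fx=5,fy=5,interpolation=cv2.INTER_CUBIC))
E
```

```text
(no output)
```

View pics/topz.png

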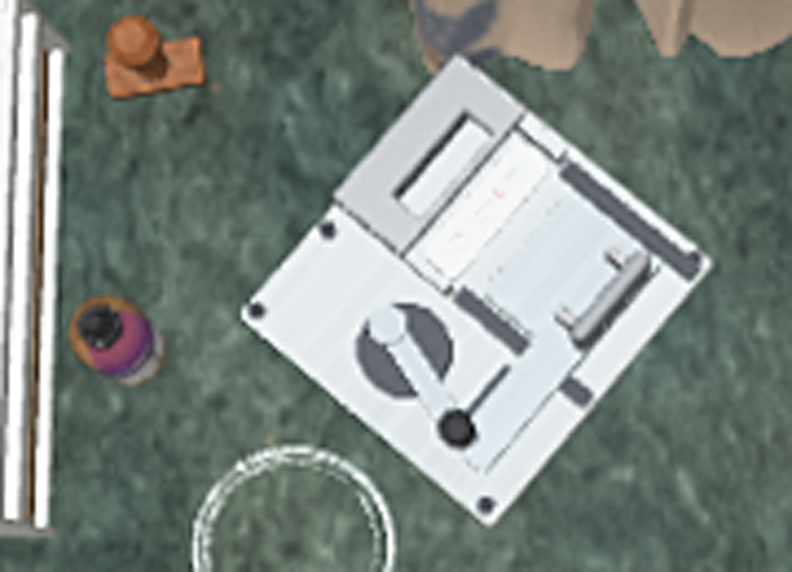

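View pics/scenez.png

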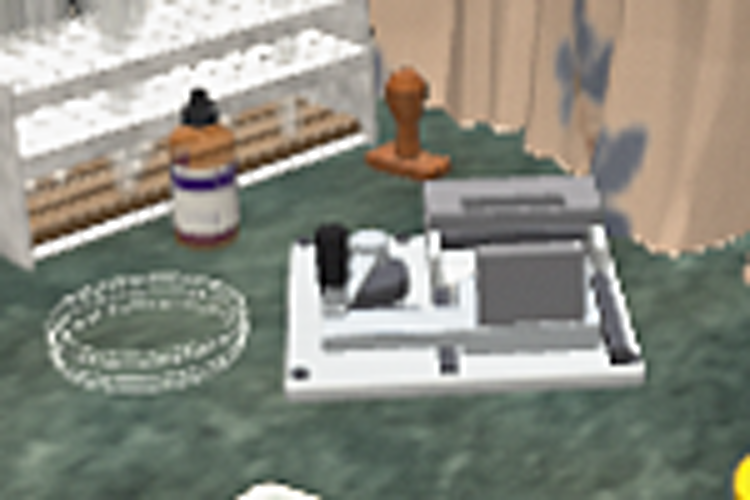

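```bash
cat > h.py <<'E'
import numpy as np
C={n:np.load(f"{n}0.npz") for n in("scene","top")}
def ray(n,u,v,z,c=None):
    c=c or C[n];d=c["R"].T@np.linalg.solve(c["mtx"],[u,v,1.]);o=-c["R"].T@c["t"]
    return (o+d*(z-o[2])/d[2])[:2]
def proj(n,P,c=None):
    c=c or C[n];q=c["mtx"]@(c["R"]@np.asarray(P)+c["t"]);return q[:2]/q[2]
E
python3 - <<'E'
from h import *
f=lambda x,y:(190+x/4.4,130+y/4.4)
rr,rl,fl=[ray("top",*f(*p),.010) for p in((712,262),(490,525),(243,312))]
print(rr,rl,fl,np.linalg.norm(rr-rl),np.linalg.norm(fl-rl))
ey=(rl-rr);ex=fl-rl
a1=np.arctan2(ex[1],ex[0]);a2=np.arctan2(ey[1],ey[0])-np.pi/2;print(a1,a2)
th=(a1+a2)/2;R=np.array([[np.cos(th),-np.sin(th)],[np.sin(th),np.cos(th)]])
pts=[(rr,(-.095,-.05)),(rl,(-.095,.112)),(fl,(.06,.112))]
O=np.mean([p-R@np.array(q) for p,q in pts],0);print("O",O,"th",th)
F=lambda w:R.T@(w-O)
for nm,p,z in [("knob",(457,427),.070),("bridgefr",(458,55),.042),("bridge fl",(335,200),.042),("axis",(388,328),.034),("pp",(648,265),.064),("pp2",(580,342),.064)]:
    w=ray("top",*f(*p),z);print(nm,w,F(w)*1000)
for nm,p,z in [("stamp",(155,75),.0),("bottle",(100,322),.085),("dish",(292,545),.016)]:
    w=ray("top",*f(*p),z);print(nm,w,F(w)*1000)
# scene check: black knob top
g=lambda x,y:(200+x/5,160+y/5)
for p,z in (((332,230),.070),):
    w=ray("scene",*g(*p),z);print("scene knob",w,F(w)*1000)
E
```

```text
[ 0.50276013 -0.03433577] [0.38187903 0.06918364] [0.48192161 0.18422802] 0.1591493271768986 0.15245894314178213
0.855032988996564 0.8626135778321422
O [0.52774148 0.06793878] th 0.8588232834143531
knob [0.42023529 0.07952642] [-61.46417941  88.96071205]
bridgefr [0.59502571 0.08153735] [ 54.25384687 -42.05482357]
bridge fl [0.52771124 0.13748233] [52.62987518 45.45769703]
axis [0.46975898 0.11382406] [-3.14306963 73.87522893]
pp [ 0.49173238 -0.00427326] [-78.19566671 -19.91664223]
pp2 [0.45776707 0.02600286] [-77.46490358  25.57788277]
stamp [0.5992749  0.23039187] [169.72389937  51.97916838]
bottle [0.46586318 0.23297593] [ 84.51851226 154.6699883 ]
dish [0.37331088 0.15890835] [-32.02323808 176.34847742]
scene knob [0.42267168 0.07782989] [-61.15682043  86.00778771]
```

```bash
cat >> h.py <<'E'
O=np.array([.5277,.0679]);TH=.859
RF=np.array([[np.cos(TH),-np.sin(TH)],[np.sin(TH),np.cos(TH)]])
W=lambda p:O+RF@np.asarray(p)
F=lambda w:RF.T@(np.asarray(w)[:2]-O)
def knob(phi): return np.array([-.0025-.06*np.cos(phi),.072+.06*np.sin(phi)])
def cur():
    from rig import bot
    from scipy.spatial.transform import Rotation as Ro
    s=bot.get_state();M=Ro.from_quat(s["tcp_rot"]).as_matrix()
    return s,M
def rows(targets):
    """targets: (x,y,z,n world angle of -y tool face)"""
    s,M=cur();p0=s["position"];n=-M[:,1];a0=np.arctan2(n[1],n[0])
    print("t",s["time_s"],"pos",p0.round(4),"fix mm",(F(p0)*1000).round(1),"n",a0.round(3),"tiltz",M[:,2].round(4),"j7",s["joint_positions"][6].round(2),"F",s["force"].round(1))
    for x,y,z,a in targets:
        d=M.T@(np.array([x,y,z])-p0)*1000
        print(d.round(1).tolist(),"wz",round(-((a-a0+np.pi)%(2*np.pi)-np.pi),3))
def push(phi,lag=0,gap=0,z=.077,h=.011):
    nf=np.pi/2-phi+lag
    c=knob(phi)-np.array([np.cos(nf),np.sin(nf)])*(.008+h+gap)
    return (*W(c),z,nf+TH)
E
python3 - <<'E'
from h import *
c=C["top"];d=c["d"];v,u=np.mgrid[:400,:640]
P=np.stack([u,v,np.ones_like(u)],-1).reshape(-1,3)@np.linalg.inv(c["mtx"]).T*d.reshape(-1,1)
X=(P-c["t"])@c["R"];ok=d.ravel()>0;X=X[ok]
# grid map of max height
for x in np.arange(.72,.34,-.02):
    print("%.2f"%x," ".join("%4d"%(1000*max(X[(abs(X[:,0]-x)<.01)&(abs(X[:,1]-y)<.01)][:,2],default=-.001)) for y in np.arange(.36,-.2,-.02)))
print(F([.5,.1]))
rows([(*W([-.06,.03]),.15,1.76)])
E
```

```text
0.72   -1   -1   -1   -1   -1   -1   -1   -1   -1   -1   -1   -1   -1   -1   -1   -1   -1   -1   -1   -1   -1   -1   -1   -1   -1   -1   -1   -1   -1
0.70   -1   -1  417  414  416   -1   -1  414  408   -1   -1  410  410   -1   -1   -1   -1  404  333   -1   -1   -1   -1   -1   -1  399  397   -1  397
0.68   -1  452  444  268  418  430  428  420  417  434  436  437  395   70   -1   -1   -1  438  436   -1   -1   -1   -1   -1  434  417  401  404  403
0.66  476  465  123   30    4   77   70   73  243  284  230  254  129  472   -1   -1  475  443  457  472  471  471  469  462  441  330   93  104   97
0.64  218   87   23    3    3    4    3    4    3   50   37   78    4  492  493  496  492  359  131  475  474  473  469  415   49    2   39   39   41
0.62   99  103  102  102  102    3   55   55   12    1    4    2    3  230  379  383  380  248   62  154  143  158  152   21    4    3   38   40   43
0.60   97  102  102  102  103   11   62   61   12    3    4    3    3   54   72   43   70   50   18   36   20   23    3    4    2    3   42   40   39
0.58   92  134   97   97  131    3   49   51    2 
[... 1235 characters left out ...]
  13    3    5    2    3    4    2    3    3    3    4   69   71
0.40   92  134  134  103  101    3    3    3   16   14    3   16   17   12   26   24    7    3    4    3    3    3    4    3    4    4    2   70   71
0.38   98  102  128  102  103    3    3    3   15    4    5    3   16    4   12   13    2    3    2    3    3    2    2    4    3    5    3   70   71
0.36    6    4    3    5    2    3    4    3   15    3    4    3   17    5    3    5    3    3    3    2    4    4    3    3    4    3    5    2    4
[0.00621229 0.04194171]
t 0.1 pos [ 0.2872 -0.6104  0.2554] fix mm [-670.7 -260.9] n 0.44 tiltz [-8.0e-04  1.4e-03 -1.0e+00] j7 -0.08 F [-0.7 -0.1  0.4]
[-514.1, -439.4, 106.2] wz -1.32
```

Call:
move_arm:
  increments:
    - [[-43,-37,0,0,0,-0.11],[-86,-73,0,0,0,-0.22],[-129,-110,0,0,0,-0.33],[-171,-147,0,0,0,-0.44],[-214,-183,0,0,0,-0.55],[-257,-220,0,0,0,-0.66],[-300,-256,0,0,0,-0.77],[-343,-293,0,0,0,-0.88],[-386,-330,0,0,0,-0.99],[-428,-366,0,0,0,-1.1]]
  claw: 0

```text
time_s: 1.35
position: [0.4364, -0.0659, 0.2563]
tcp_rot: [1.0, -0.014, 0.0, 0.0]
force: [1.1, 0.1, -0.7]
width: 0.003
```

```bash
python3 - <<'E'
from h import *
p=push(.27,-.4,.015,.14)
print(F(p[:2]))
rows([p,push(.27,-.4,.015,.077)])
E
```

```text
[-0.08143978  0.06135395]
t 1.35 pos [ 0.4364 -0.0659  0.2563] fix mm [-161.   -18.3] n 1.543 tiltz [ 1.e-04 -3.e-04 -1.e+00] j7 -0.09 F [ 1.1  0.1 -0.7]
[-11.4, -112.0, 116.3] wz -0.217
[-11.4, -112.0, 179.3] wz -0.217
```

Call:
move_arm:
  increments:
    - [[-4,-40,30,0,0,-0.08],[-8,-80,70,0,0,-0.16],[-11,-112,105,0,0,-0.22],[-11,-112,130,0,0,-0.22],[-11,-112,150,0,0,-0.22],[-11,-112,150,0,0,-0.22]]

```text
time_s: 2.1
position: [0.4275, 0.0445, 0.1051]
tcp_rot: [0.996, 0.095, -0.002, -0.0]
force: [0.4, -0.0, 0.2]
width: 0.001
```

```bash
python3 - <<'E'
from h import *
from rig import bot
import cv2
p,d=bot.capture("scene");a=p[130:260,180:350,::-1];cv2.imwrite("pics/s1.png",cv2.resize(a,None,fx=4.4,fy=4.4,interpolation=cv2.INTER_CUBIC))
p,d=bot.capture("wrist");cv2.imwrite("pics/w1.png",p[:,:,::-1])
rows([push(.27,-.4,.015,.077)])
E
```

```text
t 2.2 pos [0.429  0.0446 0.1066] fix mm [-82.1  59.6] n 1.76 tiltz [-1.e-04  0.e+00 -1.e+00] j7 -0.36 F [-0.6  1.5  0.2]
[-0.6, -1.8, 29.6] wz -0.0
```

View pics/s1.png

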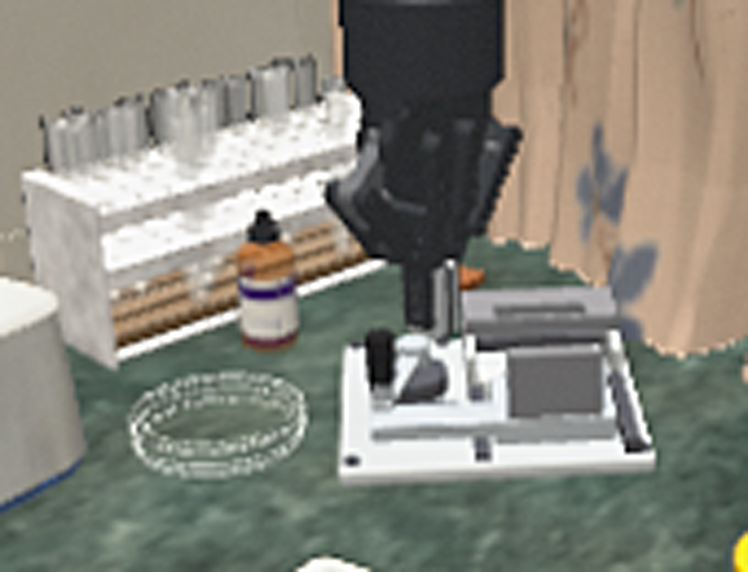

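View pics/w1.png

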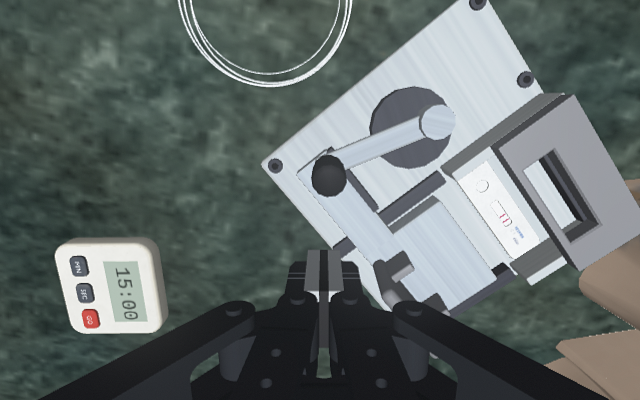

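The fingertips are at (325,270), behind the knob at (328,175), and the push plate is off to the right at (400,290). Next I'll check the fixture pose against this wrist view.

```bash
python3 - <<'E'
from h import *
from rig import bot
c=bot.camera_info("wrist");s,M=cur();p=s["position"]
for l in(.012,.025,.038):print(l,proj("",p+M[:,2]*l,c).round(1))
k=ray("",328,175,.07,c);print("knob",F(k)*1000)
for nm,u,v in(("rl",262,163),("fl",474,-1)):print(nm,F(ray("",u,v,.01,c))*1000)
print("axis",F(ray("",438,122,.034,c))*1000)
print("bridge fr left",F(ray("",570,95,.042,c))*1000)
for phi,lag in((.27,-.4),(.7,-.3),(1.57,0),(2.4,.3),(3.1,.4)): print(phi,np.round(push(phi,lag),3))
rows([push(.27,-.4,.015,.077)])
E
```

```text
0.012 [321.  285.8]
0.025 [321.1 270.8]
0.038 [321.3 258. ]
knob [-54.95539729  89.08007002]
rl [-88.64363532 108.89456462]
fl [ 57.11166591 105.32126769]
axis [ 2.23275642 69.52879002]
bridge fr left [57.59540699 42.61963799]
0.27 [0.425 0.061 0.077 1.76 ]
0.7 [0.41  0.085 0.077 1.43 ]
1.57 [0.414 0.138 0.077 0.86 ]
2.4 [0.452 0.167 0.077 0.33 ]
3.1 [ 0.491  0.165  0.077 -0.27 ]
t 2.2 pos [0.429  0.0446 0.1066] fix mm [-82.1  59.6] n 1.76 tiltz [-1.e-04  0.e+00 -1.e+00] j7 -0.36 F [-0.6  1.5  0.2]
[-0.6, -1.8, 29.6] wz -0.0
```

```bash
sed -i 's/O=np.array(\[.5277,.0679\])/O=np.array([.5305,.0681])/' h.py; python3 - <<'E'
from h import *
T=[push(.27,-.4,.012,.09),push(.27,-.4,.012,.077)]
T+=[push(p,np.interp(p,[.27,3.1],[-.4,.4])) for p in np.linspace(.27,1.3,8)]
rows(T)
E
```

```text
t 2.2 pos [0.429  0.0446 0.1066] fix mm [-84.1  61.6] n 1.76 tiltz [-1.e-04  0.e+00 -1.e+00] j7 -0.36 F [-0.6  1.5  0.2]
[2.2, -4.5, 16.6] wz -0.0
[2.2, -4.5, 29.6] wz -0.0
[2.2, -16.5, 29.6] wz -0.0
[-2.6, -25.0, 29.6] wz 0.105
[-6.2, -34.0, 29.6] wz 0.211
[-8.4, -43.3, 29.6] wz 0.317
[-9.2, -52.8, 29.6] wz 0.422
[-8.7, -62.2, 29.6] wz 0.528
[-6.9, -71.4, 29.6] wz 0.633
[-3.8, -80.2, 29.6] wz 0.739
```

Call:
move_arm:
  increments:
    - [[2,-4,15,0,0,0],[2,-4,30,0,0,0],[2,-16,30,0,0,0],[-3,-25,30,0,0,0.1],[-6,-34,30,0,0,0.21],[-8,-43,30,0,0,0.32],[-9,-53,30,0,0,0.42],[-9,-62,30,0,0,0.53],[-7,-71,30,0,0,0.63],[-4,-80,30,0,0,0.74]]

```text
time_s: 3.45
position: [0.4067, 0.1213, 0.076]
tcp_rot: [0.962, -0.274, -0.002, 0.003]
force: [-6.0, -3.7, 4.0]
width: 0.003
```

```bash
python3 - <<'E'
from h import *
from rig import bot
import cv2
p,d=bot.capture("wrist");cv2.imwrite("pics/w2.png",p[:,:,::-1])
p,d=bot.capture("top");cv2.imwrite("pics/t2.png",cv2.resize(p[130:260,190:370,::-1],None,fx=4.4,fy=4.4,interpolation=cv2.INTER_CUBIC))
rows([push(p,np.interp(p,[.27,3.1],[-.4,.4])) for p in np.linspace(1.3,3.1,13)[1:]])
E
```

```text
t 3.55 pos [0.4072 0.1227 0.0761] fix mm [-39.2 129. ] n 1.019 tiltz [-0.0042 -0.0022 -1.    ] j7 -1.23 F [-4.1 -1.6 -0.8]
[0.1, -10.6, -0.9] wz 0.106
[-0.8, -19.8, -0.9] wz 0.213
[-0.5, -29.0, -1.0] wz 0.321
[1.2, -38.0, -1.0] wz 0.428
[4.2, -46.6, -1.1] wz 0.536
[8.4, -54.5, -1.1] wz 0.644
[13.7, -61.6, -1.1] wz 0.751
[19.9, -67.9, -1.2] wz 0.859
[26.9, -73.0, -1.2] wz 0.966
[34.6, -77.1, -1.3] wz 1.074
[42.6, -79.9, -1.3] wz 1.182
[50.9, -81.4, -1.3] wz 1.289
```

View pics/w2.png

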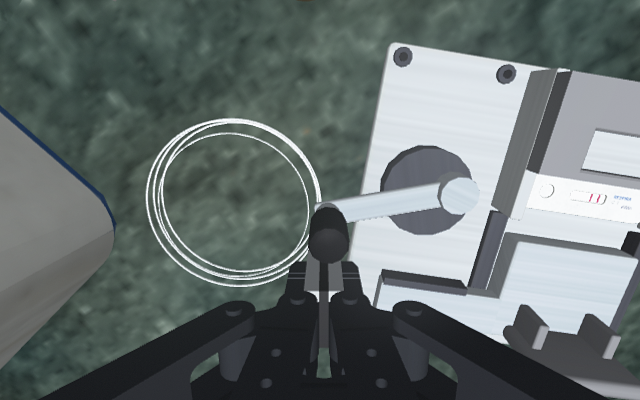

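View pics/t2.png

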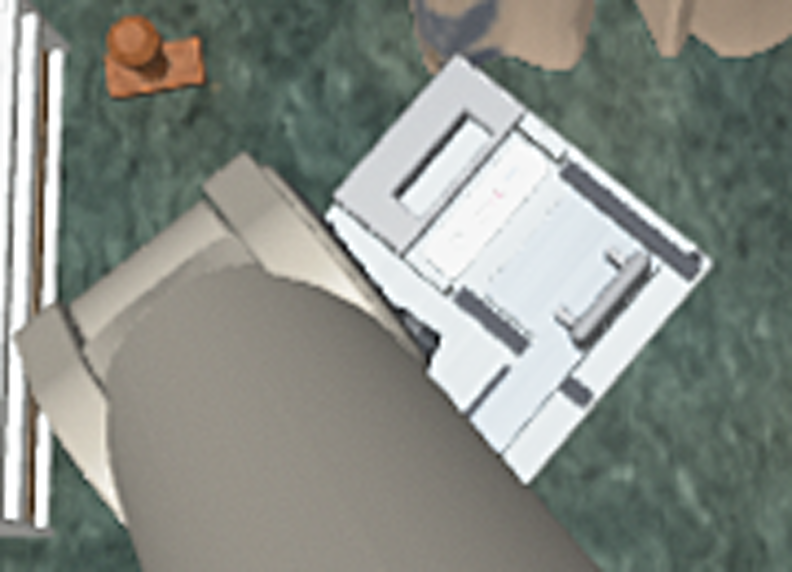

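The wrist view shows the knob centred on the pads at (328,235), with the lever pointing left of the fixture. The dish is untouched, so I'll keep pushing.

Call:
move_arm:
  increments:
    - [[0,-10,0,0,0,0.11],[-1,-20,0,0,0,0.21],[0,-29,0,0,0,0.32],[1,-38,0,0,0,0.43],[4,-47,0,0,0,0.54],[8,-55,0,0,0,0.64],[14,-62,0,0,0,0.75],[20,-68,0,0,0,0.86],[20,-68,0,0,0,0.86]]

```text
time_s: 4.68
position: [0.4609, 0.1711, 0.0761]
tcp_rot: [0.762, -0.648, -0.001, 0.001]
force: [-5.1, 2.7, -2.1]
width: -0.0
```

```bash
python3 - <<'E'
from h import *
from rig import bot
import cv2
p,d=bot.capture("wrist");cv2.imwrite("pics/w3.png",p[:,:,::-1])
rows([push(p,np.interp(p,[.27,3.1],[-.4,.4])) for p in np.linspace(2.5,3.15,5)])
E
```

```text
t 4.725 pos [0.4609 0.1709 0.0761] fix mm [ 32.4 119.8] n 0.163 tiltz [-0.0022  0.     -1.    ] j7 -1.97 F [-5.   1.2 -2. ]
[0.6, 1.2, -0.9] wz 0.003
[1.4, -8.2, -0.9] wz 0.12
[3.7, -17.2, -0.9] wz 0.236
[7.4, -25.7, -0.9] wz 0.353
[12.2, -33.4, -0.9] wz 0.483
```

View pics/w3.png

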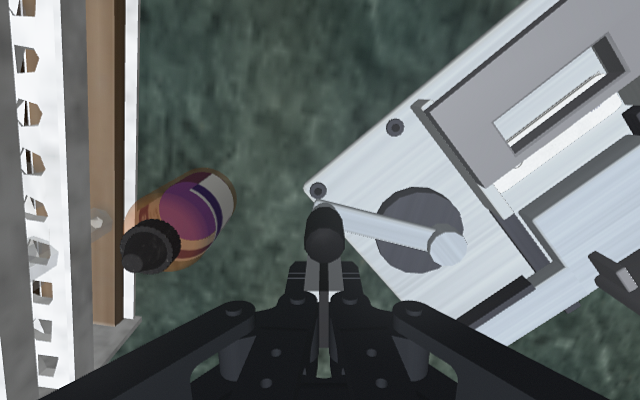

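Call:
move_arm:
  increments:
    - [[1,-8,0,0,0,0.12],[4,-17,0,0,0,0.24],[7,-26,0,0,0,0.35],[11,-32,0,0,0,0.45],[11,-32,0,0,0,0.45],[11,-32,0,0,0,0.45]]

```text
time_s: 5.48
position: [0.4955, 0.1646, 0.0764]
tcp_rot: [-0.599, 0.801, 0.0, 0.0]
force: [-2.5, 2.1, -1.6]
width: 0.002
```

```bash
python3 - <<'E'
from h import *
from rig import bot
import cv2
p,d=bot.capture("wrist");cv2.imwrite("pics/w4.png",p[:,:,::-1])
s,M=cur()
rows([push(3.1,.4,.015),push(3.1,.4,.015,.17)])
E
```

```text
t 5.525 pos [0.4954 0.1645 0.0764] fix mm [50.1 89.5] n -0.288 tiltz [-1.e-04  4.e-04 -1.e+00] j7 -2.29 F [-2.5  3.7 -2.2]
[0.1, 17.3, -0.6] wz -0.017
[0.1, 17.3, -93.6] wz -0.017
```

View pics/w4.png

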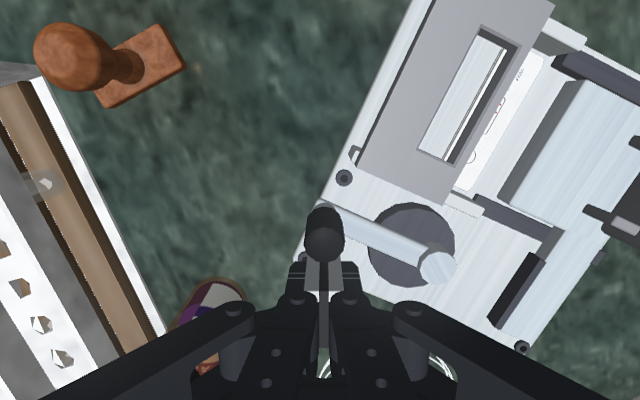

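```bash
python3 - <<'E'
from h import *
from rig import bot
c=bot.camera_info("wrist")
k=F(ray("",322,213,.07,c));a=F(ray("",438,268,.034,c));e1=F(ray("",443,0,.042,c));e2=F(ray("",366,150,.042,c))
print(k*1e3,a*1e3,e1*1e3,e2*1e3)
d=k-a;print("phi",np.pi-np.arctan2(d[1],d[0]))
E
```

```text
[64.81528588 60.88749961] [-2.84774139 73.9300893 ] [ 54.30849286 -26.19384438] [55.77168163 36.25113022]
phi 3.332015151783557
```

Call:
move_arm:
  increments:
    - [[0,6,0,0,0,0],[0,6,-30,0,0,0],[0,6,-65,0,0,0],[0,6,-100,0,0,0],[0,6,-100,0,0,0]]

```text
time_s: 6.15
position: [0.4924, 0.1662, 0.1795]
tcp_rot: [-0.597, 0.802, -0.001, 0.004]
force: [0.1, -0.4, 0.0]
width: 0.001
```

```bash
python3 - <<'E'
from h import *
from rig import bot
import cv2
p,d=bot.capture("wrist");cv2.imwrite("pics/w5.png",p[:,:,::-1])
rows([(*W([-.13,0]),.14,TH)])
E
```

```text
t 6.2 pos [0.4913 0.1658 0.1778] fix mm [48.4 93.5] n -0.29 tiltz [ 0.0041  0.0013 -1.    ] j7 -2.3 F [ 0.4 -0.1 -0.6]
[201.1, -12.2, 37.4] wz -1.149
```

View pics/w5.png

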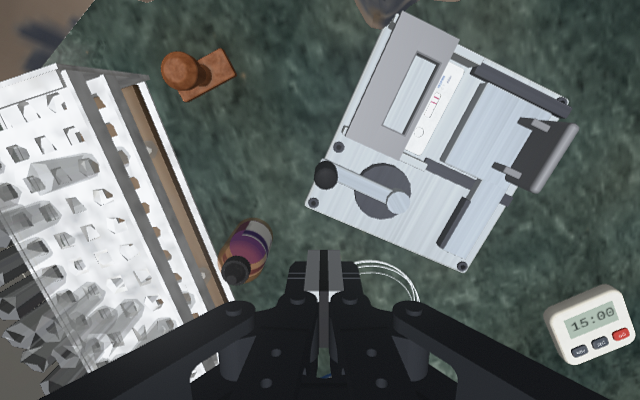

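```bash
python3 - <<'E'
from h import *
from rig import bot
c=bot.camera_info("wrist")
pt=dict(k=(325,175,.07),a=(398,203,.034),rl=(464,270,.01),fl=(307,205,.01),rr=(567,103,.01),bl=(350,150,.042),br=(401,13,.042))
f={n:F(ray("",u,v,z,c)) for n,(u,v,z) in pt.items()}
for n in f:print(n,f[n]*1e3)
for o in(f["a"],f["fl"]-[.0625,.040]):
    d=f["k"]-o;print("phi",(np.pi-np.arctan2(d[1],d[0])))
d=f["fl"]-f["rl"];print("plate ang",np.arctan2(d[1],d[0]));d=f["rl"]-f["rr"];print(np.arctan2(d[1],d[0])-np.pi/2)
E
```

```text
k [58.87513372 70.66566129]
a [-3.25349494 74.4526631 ]
rl [-91.05617371 109.04025594]
fl [ 56.84444975 110.93850995]
rr [-91.44468138 -44.41905505]
bl [47.77586009 52.46792433]
br [ 55.4098242  -39.13957147]
phi 3.202471546626421
phi 3.145820828657309
plate ang 0.01283395392334313
-0.002531660244632805
```

The lever now points straight forward: knob at (325,175), axis at (398,203), measured angle about 3.15 to 3.20 rad. Next I'll move behind the push plate.

Call:
move_arm:
  increments:
    - [[30,-2,0,0,0,-0.16],[60,-4,0,0,0,-0.33],[90,-6,0,0,0,-0.49],[120,-8,0,0,0,-0.66],[150,-9,0,0,0,-0.82],[180,-11,10,0,0,-0.99],[201,-12,25,0,0,-1.15],[201,-12,37,0,0,-1.15],[201,-12,37,0,0,-1.15]]

```text
time_s: 7.32
position: [0.4434, -0.0295, 0.1381]
tcp_rot: [0.937, -0.349, -0.001, 0.0]
force: [0.6, -0.1, -0.4]
width: 0.005
```

```bash
python3 - <<'E'
from h import *
from rig import bot
import cv2
p,d=bot.capture("wrist");cv2.imwrite("pics/w6.png",p[:,:,::-1])
p,d=bot.capture("scene");a=p[130:260,180:350,::-1];cv2.imwrite("pics/s6.png",cv2.resize(a,None,fx=4.4,fy=4.4,interpolation=cv2.INTER_CUBIC))
rows([(*W([-.13,0]),.06,TH),(*W([-.097,0]),.06,TH),(*W([-.05,0]),.06,TH)])
E
```

```text
t 7.425 pos [ 0.4444 -0.0291  0.1392] fix mm [-129.9    1.7] n 0.86 tiltz [-1.e-04  3.e-04 -1.e+00] j7 -0.83 F [ 0.4 -0.9  0.3]
[1.7, 0.2, 79.2] wz 0.001
[1.7, -32.8, 79.2] wz 0.001
[1.7, -79.8, 79.2] wz 0.001
```

View pics/w6.png

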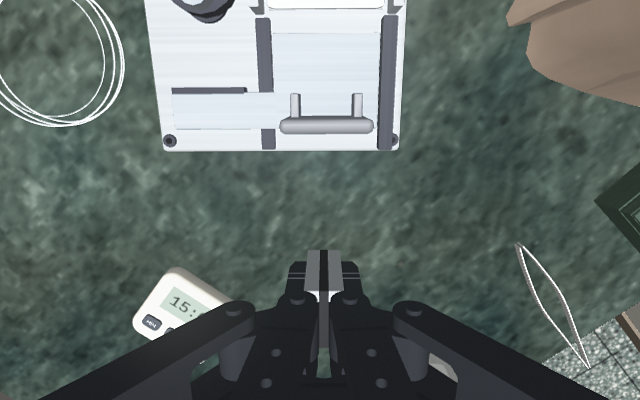

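View pics/s6.png

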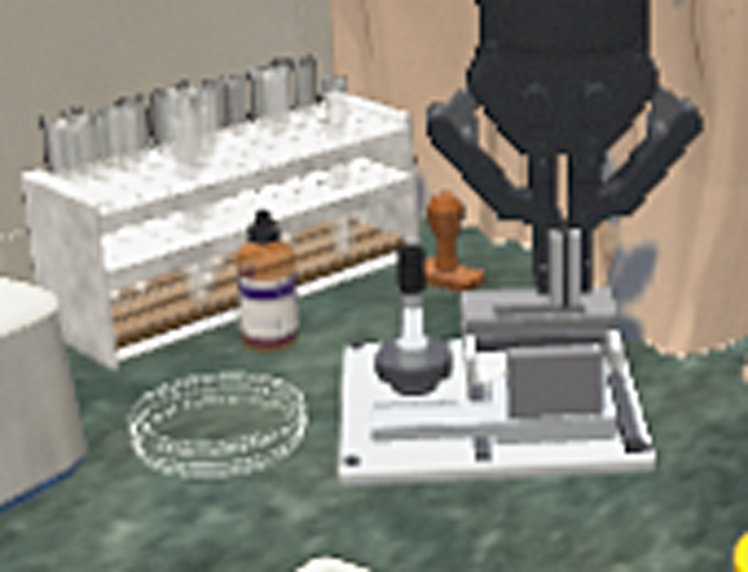

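Call:
move_arm:
  increments:
    - [[1,0,30,0,0,0],[1,0,60,0,0,0],[1,0,79,0,0,0],[1,-15,79,0,0,0],[1,-28,79,0,0,0],[1,-34,79,0,0,0],[1,-40,79,0,0,0],[1,-46,79,0,0,0],[1,-52,79,0,0,0],[1,-58,79,0,0,0]]

```text
time_s: 8.68
position: [0.4824, 0.0129, 0.0603]
tcp_rot: [0.937, -0.348, -0.0, 0.0]
force: [-2.7, -2.2, 2.8]
width: -0.003
```

```bash
python3 - <<'E'
from h import *
rows([(*W([-.05,0]),.06,TH),(*W([-.045,0]),.06,TH)])
E
```

```text
t 8.675 pos [0.4824 0.0129 0.0603] fix mm [-73.2   0.3] n 0.859 tiltz [-9.e-04 -5.e-04 -1.e+00] j7 -0.94 F [-2.7 -2.2  2.8]
[0.3, -23.2, 0.2] wz 0.0
[0.3, -28.2, 0.2] wz 0.0
```

Contact force is about 3.5 N, which matches the slide's friction. I'll continue toward the stop.

Call:
move_arm:
  increments:
    - [[0,-5,0,0,0,0],[0,-10,0,0,0,0],[0,-14,0,0,0,0],[0,-17,0,0,0,0],[0,-20,0,0,0,0],[0,-20,0,0,0,0]]

```text
time_s: 9.43
position: [0.4961, 0.0287, 0.0603]
tcp_rot: [0.938, -0.348, 0.0, -0.0]
force: [-0.6, -1.1, -0.1]
width: 0.0
```

Call:
move_arm:
  increments:
    - [[0,-1,0,0,0,0],[0,-2,0,0,0,0],[0,-3,0,0,0,0],[0,-3,0,0,0,0]]

```text
time_s: 9.93
position: [0.4973, 0.0301, 0.0603]
tcp_rot: [0.937, -0.348, -0.0, 0.0]
force: [-3.2, -3.7, 3.1]
width: 0.002
```

Call:
move_arm:
  increments:
    - [[0,-1,0,0,0,0],[0,-2,0,0,0,0],[0,-2,0,0,0,0]]

```text
time_s: 10.3
position: [0.4974, 0.0302, 0.0601]
tcp_rot: [0.937, -0.349, -0.001, 0.002]
force: [-7.0, -7.2, 7.9]
width: -0.003
```

Call:
move_arm:
  increments:
    - [[0,-1,0,0,0,0],[0,-2,0,0,0,0],[0,-2,0,0,0,0]]

```text
time_s: 10.68
position: [0.4974, 0.0303, 0.06]
tcp_rot: [0.937, -0.349, -0.002, 0.003]
force: [-9.9, -10.5, 11.7]
width: 0.0
```

```bash
python3 - <<'E'
from h import *
from rig import bot
import cv2
rows([])
p,d=bot.capture("wrist");cv2.imwrite("pics/w7.png",p[:,:,::-1])
p,d=bot.capture("scene");a=p[130:260,180:350,::-1];cv2.imwrite("pics/s7.png",cv2.resize(a,None,fx=4.4,fy=4.4,interpolation=cv2.INTER_CUBIC))
E
```

```text
t 10.675 pos [0.4974 0.0303 0.06  ] fix mm [-50.3   0.4] n 0.857 tiltz [-0.0061 -0.0039 -1.    ] j7 -0.97 F [ -9.9 -10.5  11.7]
```

View pics/w7.png

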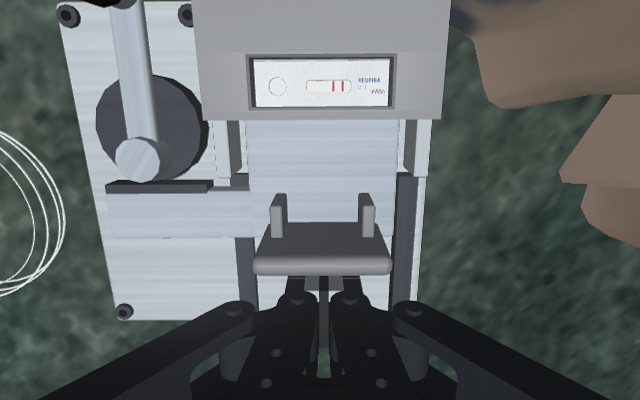

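View pics/s7.png

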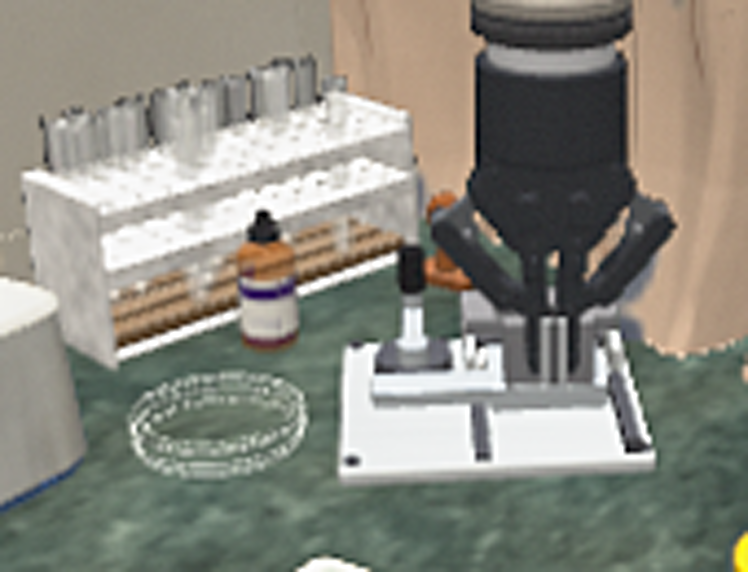

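The slide is against its stop: the pose no longer changes while the force rises. The cassette fills the window at (320,85) and the lever still points forward. I'll back off now.

Call:
move_arm:
  increments:
    - [[0,10,0,0,0,0],[0,25,0,0,0,0],[0,50,0,0,0,0],[0,60,-30,0,0,0],[0,60,-80,0,0,0],[0,60,-110,0,0,0],[0,60,-110,0,0,0],[0,60,-110,0,0,0]]

```text
time_s: 11.78
position: [0.4602, -0.0126, 0.1697]
tcp_rot: [0.937, -0.348, -0.0, 0.0]
force: [-0.3, -0.4, -0.4]
width: -0.006
```

```bash
python3 - <<'E'
from h import *
from rig import bot
import cv2
rows([])
p,d=bot.capture("wrist");cv2.imwrite("pics/w8.png",p[:,:,::-1])
p,d=bot.capture("top");cv2.imwrite("pics/t8.png",p[:,:,::-1])
E
```

```text
t 11.775 pos [ 0.4602 -0.0126  0.1697] fix mm [-107.     0.6] n 0.859 tiltz [-9.e-04 -2.e-04 -1.e+00] j7 -0.86 F [-0.3 -0.4 -0.4]
```

View pics/w8.png

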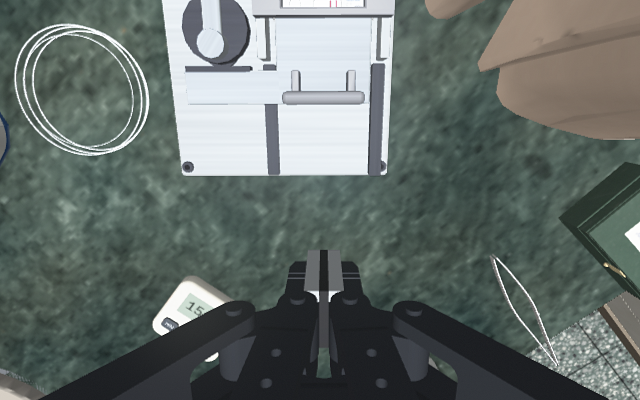

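View pics/t8.png

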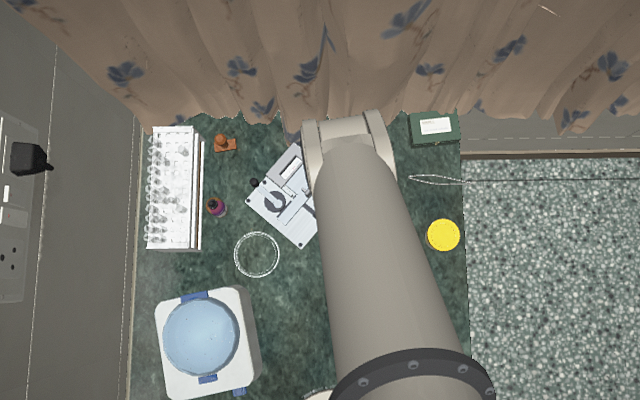

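```bash
python3 - <<'E'
from h import *
from rig import bot
c=bot.camera_info("wrist")
k=F(ray("top",255,183,.07));d=k-[-.0025,.072];print("knob",k*1e3,"phi",np.pi-np.arctan2(d[1],d[0]))
for y in(97,104):print("plate top edge",F(ray("",322,y,.064,c))*1e3)
print("rear edge base",F(ray("",322,176,.01,c))*1e3)
print(bot.close_job())
E
```

```text
knob [50.58134171 74.72034128] phi 3.090388909232825
plate top edge [-34.09894761   1.79659298]
plate top edge [-38.08783925   1.79703476]
rear edge base [-93.36709856   2.04285684]
the job is handed in; nothing more can be done
None
```

The cassette is loaded, and I handed the job in at about 11.8 s of the 48 s allowed. The hand-in call reports no verdict.

I pushed the cam lever round clockwise with the closed fingertips until it pointed forward. Then I pushed the slide by its push plate up to its hard stop and backed the arm clear.

**Lever:** the final top view puts the cam at 3.09 rad. Earlier wrist views gave 3.15 to 3.20, and 3.33 on one close-up with a poor view of the knob. All are inside the 2.84 to 3.44 window.

**Slide:** at the stop the tool stopped moving while the push force rose from about 5 N to 14 N. The tool position implies about 45 to 46 mm of travel. The final wrist view puts the plate's rear face about 55 mm ahead of the base's rear edge, which also means about 45 mm.

**Cassette:** it shows flat and fills the window. I did not measure its seated position separately.

**Bystanders:** in the final top view the dish, bottle, stamp, forceps and cup all look unmoved, judged by eye. The robot was touching nothing.

**Disagreement:** the first top and wrist measurements of the fixture's position differed by about 6 mm, more than the 2 mm calibration. I used a value in between, and the pushes went as planned.

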